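Index the nozzle carousel to the blue nozzle

TASK

Two nozzle carousels stand on the printer bench. Turn the one with the orange grip, click by click, until its blue nozzle stands at the red gate on its base, then let go so that it rests in that click. Leave the carousel with the grey grip as it is set.

Things in the scene. Friction and masses are not known exactly. Their poses are not given: they have to be found in the camera images.
- carousel (a joint): Turn of the orange-gripped carousel's white disc, rad, positive counter-clockwise from above. Sprung detents every 24 degrees (0.419 rad) put one of its 15 nozzles at the gate; past half a click it snaps on by itself. Peak torque about 0.3 N m. 0 = blue nozzle at the gate. Starts 1 to 3 clicks short, about -0.42, -0.84 or -1.26 (rarely caught between): turn counter-clockwise. Stops at -2 and +2.
- carousel_grip (a point): Grip point on the orange-gripped carousel's axis, 76 mm above the table. The orange grip is an upright bar 56 mm long, 14 mm thick, 46 to 90 mm above the table. Frame turns with the disc: x along the bar, y across its thickness, blue nozzle on the +x side. Grey base (fixed, 172 mm across) has one red gate post, 54 mm tall, on its rim, on the side away from the robot, up to 40 degrees round.
- carousel_mark (a point): Top of the blue nozzle (14 mm thick, 21 mm collar, a blue stripe inward of it) of the orange-gripped carousel, 58 mm from the axis, 52 mm above the table, in line with the bar. Disc: 140 mm across, top 44 mm above the table; 14 brass nozzles, 8 mm tall, stand round the same circle.
- spare_mark (a point): Top of the blue nozzle of the other carousel, alike in all but its grey grip: a bystander, not to be turned. 58 mm from that carousel's axis. The two stand left and right of the robot's centre line, 0.48 to 0.62 m ahead, and may have swapped sides.

How it is judged (in metres and radians):
At the end, for the whole second after the job is handed in: The blue nozzle of the orange-gripped carousel stands at its gate (disc within 10 degrees of 0) and the disc is at rest (slower than 0.1 rad/s); the blue nozzle of the grey-gripped carousel is within 18 mm of where it was at the start (value of joint carousel between -0.175 and 0.175 rad and velocity of joint carousel between -0.1 and 0.1 rad/s and distance of spare_mark from where it was at the start of the episode below 0.018 m); the robot touches nothing.
It fails at once if the grey-gripped carousel is turned to another click (distance of spare_mark from where it was at the start of the episode above 0.018 m).
It also fails if it takes over 32 s, if anything falls off the work surface, if the arm or the gripper's body presses on something with over 40 N, if the wrist force passes 120 N, or if a joint passes its speed limit or range.

ROBOT

A 7-joint arm with a two-finger parallel gripper is mounted at the origin on the work surface. World frame = base frame: x ahead of the robot, y to its left, z up, the work surface at z = 0. Lengths are in m, angles in degrees, forces in N, time in s.
With the tool pointing down it reaches from about 0.425 to 0.875 m from the base axis. Payload 4.7 kg.
Tool frame: the origin (TCP) lies between the finger pads; the fingertips stand env.finger_overhang ahead of it and the grasp point (between the pads) lies 5 mm behind it (env.finger_overhang is the distance from the TCP to the fingertips, in m); z points along the fingers, y is the line along which they close (so a half turn about z gives the same grasp; the last joint's range is limited). The gripper opens to 87 mm and grips with 3 to 60 N. Pads are 19 mm wide; open, the fingers measure 117 mm over their backs; the gripper's body (75 mm by 190 mm) begins 51 mm behind the grasp point.
Start: joints at [-66.228, 18.392, -4.016, 83.108, 1.295, 78.541, -3.26], TCP at [0.254, 0.598, 0.237] pointing down, gripper open.
Joint ranges: [-163.93, 163.93], [-17.29, 119.83], [-79.2, 71.16], [3.27, 140.29], [-89.18, 269.18], [5.43, 117.66], [-154.24, 154.24]. Speed limits (degrees/s): [147.25, 147.25, 180, 180, 180, 180, 180].

INTERFACE

Orientations are given as [roll, pitch, yaw] about the fixed x, y, z axes, in that order (R = Rz(yaw) Ry(pitch) Rx(roll)).
In Python, from cell import telemetry, eyes, env, models gives the robot as it stands. The module is installed in compiled form; this text tells all that it offers.
- The arm moves only by the tool drive_tool, never from a script. Its arguments are lists of equal length, an entry for each row: "angular": the turn, a rotation vector about the tool's x, y, z in rad, a list of three; "delta_pos": the shift along the tool's x, y, z in cm, a list of three; "gripper": the finger opening in cm, from 0 to 8.7. A call has 1 to 20 rows; each row shifts and turns the commanded pose from where the row before left it, along the tool's axes as they then stand; what a row does not reach is not made up. A row lasts 1/10 s, in which the tool goes at most 50 mm and 8.59 degrees, less where a joint would pass 70% of its speed; a pose out of reach is approached as far as the arm can. A call with a gripper value outside its range is refused whole. The fingers move at their own pace and stop on an object; "squeeze" is the grip in N (left out, the last holds). Time passes only in rows, so rows that do not move let the fingers close. It gives the time, the measured TCP pose, the force, the opening and the grip force at its end, in the units of the state.
- telemetry.get_obs(): the state, without advancing time (a new reading comes with each control period).
- eyes.read_camera(name): name is "side" or "top"; returns a dict with "pixels" (480x640x3 uint8, red, green, blue), "mtx" (3x3 intrinsics, pixels), "origin" and "orientation" of the camera in the world. Camera axes: x right, y down, z forward; pixel columns grow to the right and rows downward; lengths in m; the calibration is good to about 2 mm. A picture is of the moment at which its call begins. There is no depth.
- env.sign_off(): hands the job in; it is judged then, once.
Trained networks look in a picture, given as the dict that the camera call returned (one of the last four; its "shot" number tells which), for a name from the list of things; names that differ only in an ending like _2 or _b are one class to them, and where a whole thing is asked for, a point or a joint stands for the part that bears it (a point fixed in the world has none). Each returns a list of dicts, best first, with "p" (0 to 1); they miss things now and then, are a little off and sometimes report something else, mostly with a low value. They report only what shows in the picture. A call takes as long as a camera call.
- models.search_frame(picture, target): "centre" ([column, row] in pixels, amid what is visible of it).
- models.cut_out(picture, target): "pixels" (480x640 bool, what is visible of it) and "centre" ([column, row] in pixels, amid what is visible of it).
The state is a dict: "time_s": time; "qpos": joint angles; "joint_velocities": joint speeds; "effort": joint torques, N m; "tool_pos": TCP position; "tool_rot": TCP orientation; "force": force on the tool from outside, world axes, zero at the start; "wrist_torque": the same for the moment, N m; "grip_width": finger opening in m; "grasp_force": force on a finger pad.
Only numpy, scipy, OpenCV 4.12 (cv2) and the standard library are available. Lean on these libraries where they do the work, as an engineer would, in place of code of your own. Each camera call takes 0.05 s, during which the arm holds its last target. There are 200 camera calls.

## Working session

There is one attempt and no reset: what is moved stays moved. The work goes in short steps, Python scripts to look and compute and a tool call to move; the robot and the scene stay as the last step left them, time stands still between calls to the robot, and variables do not carry over. Pictures are saved under pics/ and viewed, at most 10 in all, crops included, and the job is handed in when it is done.

Besides the shell and the picture viewer there is one more tool, called after "Emit:" as name(argument=value, ...), one argument or row to a line, values as JSON. drive_tool: Moves the arm, as the interface text tells. Its arguments: {"type":"object","properties":{"angular":{"type":"array","items":{"type":"array","items":{"type":"number"}}},"delta_pos":{"type":"array","items":{"type":"array","items":{"type":"number"}}},"gripper":{"type":"array","items":{"type":"number"}},"squeeze":{"type":"number"}},"required":["angular","delta_pos","gripper"]}

```bash
mkdir -p pics
cat > h.py <<'E'
import numpy as np, cv2
from cell import telemetry, eyes, env, models
def unproj(p,px,z):
    K=np.array(p["mtx"]);R=ROT(p);o=np.array(p["origin"])
    d=R@np.linalg.solve(K,[px[0],px[1],1.]);return o+d*(z-o[2])/d[2]
def ROT(p):
    r=np.array(p["orientation"],float)
    if r.shape==(3,3):return r
    from scipy.spatial.transform import Rotation as Q
    return Q.from_euler('xyz',r,degrees=True).as_matrix()
def proj(p,X):
    c=np.array(p["mtx"])@ROT(p).T@(np.array(X)-p["origin"]);return c[:2]/c[2]
def save(p,f): cv2.imwrite(f,p["pixels"][:,:,::-1])
E
python3 - <<'E'
from h import *
print(telemetry.get_obs(),env.finger_overhang)
Z=dict(carousel_grip=.076,carousel_mark=.052,spare_mark=.052)
ims=[]
for n in("top","side"):
    p=eyes.read_camera(n);save(p,f"pics/{n}0.png");print(n,p["origin"],p["orientation"],p["mtx"])
    for t in Z:
        for d in models.search_frame(p,t)[:3]: print(t,d["p"],d["centre"],unproj(p,d["centre"],Z[t]).round(4))
E
```

```text
{'time_s': 0.0, 'qpos': array([-66.22914622,  18.43762775,  -4.01649082,  83.17380451,
         1.29256925,  78.54083565,  -3.26111998]), 'joint_velocities': array([-0.01621758, -0.00180748, -0.0540354 ,  0.06438665, -0.0032602 ,
       -0.12621249,  0.08197935]), 'effort': array([ 1.29868763e-04, -4.91274691e+01, -4.03742613e-01, -3.12516475e+01,
       -6.38633547e-02,  4.40821680e-02,  1.56555138e-04]), 'tool_pos': array([0.25340818, 0.59800369, 0.23548745]), 'tool_rot': array([-1.79892843e+02,  3.05002974e-03,  1.57038180e+02]), 'force': array([-0.03126976,  0.0587397 ,  0.21264207]), 'wrist_torque': array([-0.03494168,  0.00853471, -0.04992716]), 'grasp_force': 0.0, 'grip_width': 0.0870001857337508} 0.014
top [ 0.50032186 -0.01646106  0.84022717] [-172.76129367    2.07954575  -89.75425024] [[515.07181846   0.         324.01678724]
 [  0.         515.07181846 232.34238633]
 [  0.           0.           1.        ]]
carousel_grip 0.86 [508.1, 311.1] [ 0.4822 -0.2558  0.076 ]
carousel_mark 0.57 [505.1, 309.3] [ 0.4842 -0.259   0.052 ]
spare_mark 0.84 [163.9, 276.4] [0.5319 0.2598 0.052 ]
side [ 0.2240645  -0.39853962  0.78744978] [-140.54810675   -0.54264391  -43.10707091] [[514.62303703   0.         335.17092634]
 [  0.         514.62303703 238.40275055]
 [  0.           0.           1.        ]]
carousel_grip 0.89 [397.6, 421.1] [ 0.4685 -0.274   0.076 ]
carousel_mark 0.85 [400.9, 422.2] [ 0.479  -0.2741  0.052 ]
spare_mark 0.72 [221.4, 207.6] [0.5332 0.2448 0.052 ]
```

View pics/top0.png

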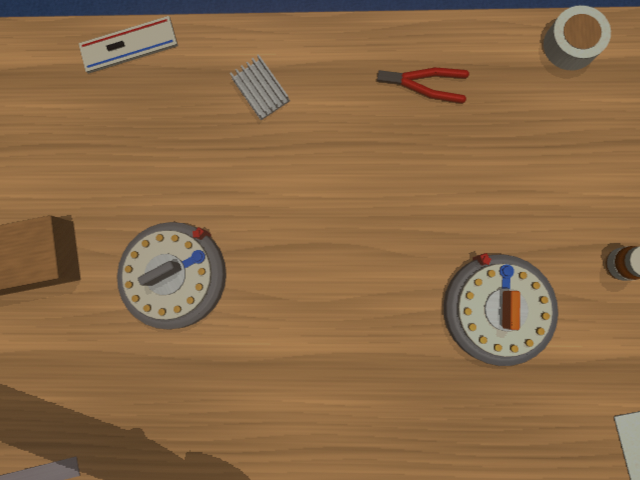

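View pics/side0.png

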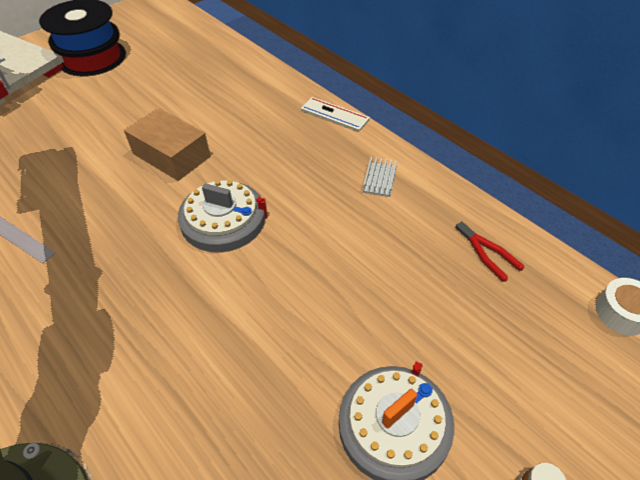

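Both views show the orange-gripped carousel on the right, with its blue nozzle at about (508,271) in the top view and its red gate at (485,259). The grey one is on the left. Next I'll measure the axis, bar direction and gate by colour.

```bash
cat >> h.py <<'E'
def measure(p,roi):
    x0,y0,x1,y1=roi
    a=p["pixels"][y0:y1,x0:x1];h=cv2.cvtColor(a,cv2.COLOR_RGB2HSV).astype(int);H,S,V=h[...,0],h[...,1],h[...,2]
    def cen(m): 
        ys,xs=np.nonzero(m);return np.array([xs.mean()+x0,ys.mean()+y0]),len(xs)
    out={}
    blue=((H>100)&(H<130)&(S>150)&(V>60)).astype(np.uint8)
    out['blue_noz']=cen(cv2.morphologyEx(blue,cv2.MORPH_OPEN,cv2.getStructuringElement(cv2.MORPH_ELLIPSE,(9,9))))
    out['red']=cen(((H<4)|(H>174))&(S>180)&(V>90))
    # brass
    n,l,st,c=cv2.connectedComponentsWithStats(((H>12)&(H<26)&(S>110)&(V>120)).astype(np.uint8))
    br=[unproj(p,c[i]+[x0,y0],.052) for i in range(1,n) if 25<st[i,4]<140]
    out['brass']=np.array(br)
    m=((H>=4)&(H<14)&(S>200)&(V>185)).astype(np.uint8)
    n,l,st,c=cv2.connectedComponentsWithStats(m);i=1+np.argmax(st[1:,4])
    cnt=np.argwhere(l==i)[:,::-1]+[x0,y0]
    out['orange']=cv2.minAreaRect(cnt.astype(np.float32)); out['n']=st[i,4]
    return out
def fit(b):
    from scipy.optimize import least_squares
    r=least_squares(lambda c:np.hypot(*(b[:,:2]-c).T)-.058,b[:,:2].mean(0),loss='soft_l1',f_scale=.002);return r.x,r.fun
E
python3 - <<'E'
from h import *
for n,roi in(("top",(440,245,565,370)),("side",(330,355,460,480))):
    p=eyes.read_camera(n);o=measure(p,roi)
    c,f=fit(o['brass']);print(n,len(f),'axis',c.round(4),'res mm',(1000*np.abs(f)).round(1))
    b=unproj(p,o['blue_noz'][0],.052)[:2]-c; r=unproj(p,o['red'][0],.045)[:2]-c
    an=lambda v:np.degrees(np.arctan2(v[1],v[0])).round(1)
    print('blue',o['blue_noz'],an(b),np.hypot(*b),'red',o['red'],an(r),np.hypot(*r))
    ph=[an(x[:2]-c) for x in o['brass']]; print(sorted(ph))
    q=cv2.boxPoints(o['orange']);print('bar',o['orange'],[unproj(p,x,.09).round(4)[:2] for x in q], unproj(p,o['orange'][0],.09))
E
```

```text
Traceback (most recent call last):
  File "h.py", line 28, in measure
    n,l,st,c=cv2.connectedComponentsWithStats(m);i=1+np.argmax(st[1:,4])
                                                     ~~~~~~~~~^^^^^^^^^^
ValueError: attempt to get argmax of an empty sequence
```

```bash
python3 - <<'E'
s=open('h.py').read();i=s.index("    m=((H>=4)");j=s.index("    return out\n");s=s[:i]+s[j:]
s+='''
def run(shots=(("top",(440,245,565,370)),("side",(330,355,460,480)))):
    an=lambda v:np.degrees(np.arctan2(v[1],v[0])).round(1)
    for n,roi in shots:
        p=eyes.read_camera(n);o=measure(p,roi)
        c,f=fit(o['brass']);print(n,len(f),'axis',c.round(4),'res mm',(1000*np.abs(f)).round(1))
        b=unproj(p,o['blue_noz'][0],.052)[:2]-c; r=unproj(p,o['red'][0],.045)[:2]-c
        print('blue',o['blue_noz'],an(b),np.hypot(*b).round(4),'red',o['red'],an(r),np.hypot(*r).round(4))
        print(sorted(float(an(x[:2]-c)) for x in o['brass']))
    return p
'''
open('h.py','w').write(s)
E
python3 -c "
from h import *
run()"
```

```text
top 14 axis [ 0.4842 -0.2613] res mm [0.  0.3 0.1 0.2 0.  0.  0.1 0.2 0.1 0.1 0.2 0.1 0.2 0.1]
blue (array([508. , 270.5]), 66) -4.2 0.0582 red (array([485.29824561, 258.56140351]), 57) 19.5 0.0812
[-170.9, -147.1, -123.1, -99.1, -75.0, -51.0, -27.1, 20.8, 44.8, 68.9, 92.9, 116.9, 141.0, 164.9]
side 15 axis [ 0.485  -0.2622] res mm [ 0.   0.4  0.4  0.1  0.1 49.2  0.1  0.3  0.1  0.1  0.4  0.2  0.4  0.2
  0.3]
blue (array([424.7173913 , 389.61594203]), 138) -3.4 0.0563 red (array([416.65432099, 368.24691358]), 81) 20.8 0.0818
[-171.4, -147.4, -123.3, -99.1, -74.9, -50.7, -26.7, 21.0, 44.8, 48.2, 68.7, 92.4, 116.2, 140.5, 164.8]
```

```bash
cat >> h.py <<'E'
def totool(target,o=None):
    from scipy.spatial.transform import Rotation as Q
    o=o or telemetry.get_obs();R=Q.from_euler('xyz',o['tool_rot'],degrees=True)
    return (100*R.inv().apply(np.array(target)-o['tool_pos'])).round(2)
E
python3 -c "
from h import *
a=totool([.52,.15,.236]);b=totool([.4846,-.2617,.236]);print(a,b-a)"
```

```text
[-42.02 -30.9    0.06] [-12.8  -39.29   0.  ]
```

Emit:
drive_tool(
  angular=[
    [0,0,0],
    [0,0,0],
    [0,0,0],
    [0,0,0],
    [0,0,0],
    [0,0,0],
    [0,0,0],
    [0,0,0],
    [0,0,0],
    [0,0,0],
    [0,0,0],
    [0,0,0],
    [0,0,0],
    [0,0,0],
    [0,0,0],
    [0,0,0],
    [0,0,0],
    [0,0,0],
    [0,0,0],
    [0,0,0],
  ],
  delta_pos=[
    [-3.82,-2.81,0],
    [-3.82,-2.81,0],
    [-3.82,-2.81,0],
    [-3.82,-2.81,0],
    [-3.82,-2.81,0],
    [-3.82,-2.81,0],
    [-3.82,-2.81,0],
    [-3.82,-2.81,0],
    [-3.82,-2.81,0],
    [-3.82,-2.81,0],
    [-3.82,-2.81,0],
    [-1.42,-4.37,0],
    [-1.42,-4.37,0],
    [-1.42,-4.37,0],
    [-1.42,-4.37,0],
    [-1.42,-4.37,0],
    [-1.42,-4.37,0],
    [-1.42,-4.37,0],
    [-1.42,-4.37,0],
    [-1.42,-4.37,0],
  ],
  gripper=[4.5,4.5,4.5,4.5,4.5,4.5,4.5,4.5,4.5,4.5,4.5,4.5,4.5,4.5,4.5,4.5,4.5,4.5,4.5,4.5],
)

```text
time_s: 2.55
tool_pos: [0.4839, -0.2637, 0.2371]
tool_rot: [180.0, 0.1, 157.1]
force: [1.1, -0.9, -0.2]
grip_width: 0.0446
grasp_force: 0.0
```

Emit:
drive_tool(
  angular=[
    [0,0,0.14],
    [0,0,0.14],
    [0,0,0.14],
    [0,0,0.14],
    [0,0,0.14],
    [0,0,0.14],
    [0,0,0.14],
    [0,0,0.14],
    [0,0,0.14],
    [0,0,0.14],
    [0,0,0.14],
    [0,0,0.14],
    [0,0,0.14],
    [0,0,0.14],
    [0,0,0.14],
    [0,0,0.14],
    [0,0,0.14],
    [0,0,0.14],
    [0,0,0.14],
    [0,0,0.14],
  ],
  delta_pos=[
    [0,0,0],
    [0,0,0],
    [0,0,0],
    [0,0,0],
    [0,0,0],
    [0,0,0],
    [0,0,0],
    [0,0,0],
    [0,0,0],
    [0,0,0],
    [0,0,0],
    [0,0,0],
    [0,0,0],
    [0,0,0],
    [0,0,0],
    [0,0,0],
    [0,0,0],
    [0,0,0],
    [0,0,0],
    [0,0,0],
  ],
  gripper=[4.5,4.5,4.5,4.5,4.5,4.5,4.5,4.5,4.5,4.5,4.5,4.5,4.5,4.5,4.5,4.5,4.5,4.5,4.5,4.5],
)

```text
time_s: 4.55
tool_pos: [0.4842, -0.2619, 0.2367]
tool_rot: [-180.0, -0.0, -3.7]
force: [0.7, 0.3, 0.3]
grip_width: 0.0452
grasp_force: 0.0
```

```bash
python3 -c "
from h import *
o=telemetry.get_obs();print(o['time_s'],o['tool_pos'],o['tool_rot'],o['qpos'],o['grip_width'],totool([.4846,-.2617,.073]))"
```

```text
4.55 [ 0.48423148 -0.26194745  0.23671976] [-1.79983645e+02 -2.79392015e-02 -3.71234753e+00] [-22.38928593   8.04065826  52.95767351  99.03420285  -6.63037612
  76.17344756 -61.82723769] 0.04521173465562728 [ 0.03 -0.02 16.37]
```

Emit:
drive_tool(
  angular=[
    [0,0,0],
    [0,0,0],
    [0,0,0],
    [0,0,0],
    [0,0,0],
    [0,0,0],
    [0,0,0],
    [0,0,0],
    [0,0,0],
    [0,0,0],
    [0,0,0],
    [0,0,0],
    [0,0,0],
    [0,0,0],
    [0,0,0],
    [0,0,0],
    [0,0,0],
    [0,0,0],
    [0,0,0],
  ],
  delta_pos=[
    [0,0,2],
    [0,0,2],
    [0,0,2],
    [0,0,2],
    [0,0,2],
    [0,0,2],
    [0,0,2],
    [0,0,1.5],
    [0,0,0.8],
    [0,0,0],
    [0,0,0],
    [0,0,0],
    [0,0,0],
    [0,0,0],
    [0,0,0],
    [0,0,0],
    [0,0,0],
    [0,0,0],
    [0,0,0],
  ],
  gripper=[4.5,4.5,4.5,4.5,4.5,4.5,4.5,4.5,4.5,4.5,4.5,0.8,0.8,0.8,0.8,0.8,0.8,0.8,0.8],
  squeeze=40,
)

```text
time_s: 6.45
tool_pos: [0.4844, -0.2608, 0.0737]
tool_rot: [-179.9, 0.0, -3.3]
force: [-0.9, 6.0, 4.6]
grip_width: 0.014
grasp_force: 40.0
```

Emit:
drive_tool(
  angular=[
    [0,0,-0.042],
    [0,0,-0.042],
    [0,0,-0.042],
    [0,0,-0.042],
    [0,0,-0.042],
    [0,0,-0.042],
    [0,0,-0.042],
    [0,0,-0.042],
    [0,0,-0.042],
    [0,0,-0.042],
    [0,0,0],
    [0,0,0],
    [0,0,0],
  ],
  delta_pos=[
    [0,0,0],
    [0,0,0],
    [0,0,0],
    [0,0,0],
    [0,0,0],
    [0,0,0],
    [0,0,0],
    [0,0,0],
    [0,0,0],
    [0,0,0],
    [0,0,0],
    [0,0,0],
    [0,0,0],
  ],
  gripper=[0.8,0.8,0.8,0.8,0.8,0.8,0.8,0.8,0.8,0.8,0.8,0.8,0.8],
)

```text
time_s: 7.75
tool_pos: [0.4845, -0.2614, 0.0737]
tool_rot: [-180.0, -0.0, 20.7]
force: [0.4, 5.8, 4.1]
grip_width: 0.0137
grasp_force: 40.0
```

Release, rise, and move back out of view.

Emit:
drive_tool(
  angular=[
    [0,0,0],
    [0,0,0],
    [0,0,0],
    [0,0,0],
    [0,0,0],
    [0,0,0],
    [0,0,0],
    [0,0,0],
    [0,0,0],
    [0,0,0],
    [0,0,0],
    [0,0,0],
    [0,0,0],
    [0,0,0],
    [0,0,0],
    [0,0,0],
    [0,0,0],
  ],
  delta_pos=[
    [0,0,0],
    [0,0,0],
    [0,0,0],
    [0,0,0],
    [0,0,-1],
    [0,0,-2.5],
    [0,0,-3],
    [0,0,-3],
    [0,0,-3],
    [0,0,-3],
    [0,-4,0],
    [0,-4,0],
    [0,-4,0],
    [0,-4,0],
    [0,-4,0],
    [0,-4,0],
    [0,0,0],
  ],
  gripper=[4.5,4.5,4.5,4.5,4.5,4.5,4.5,4.5,4.5,4.5,4.5,4.5,4.5,4.5,4.5,4.5,4.5],
)

```text
time_s: 9.45
tool_pos: [0.3981, -0.0332, 0.229]
tool_rot: [-179.9, -0.1, 21.1]
force: [0.0, 0.2, -0.0]
grip_width: 0.0448
grasp_force: 0.0
```

```bash
python3 -c "
from h import *
o=telemetry.get_obs();print(o['tool_pos'])
p=eyes.read_camera('top');save(p,'pics/top1.png')
p=eyes.read_camera('side')
d=models.search_frame(eyes.read_camera('top'),'spare_mark')[:2];print(d)
run()"
```

```text
[ 0.39810081 -0.03317706  0.22903327]
[{'centre': [166.7, 273.8], 'p': 0.85}]
top 14 axis [ 0.4843 -0.2612] res mm [0.1 0.3 0.  0.1 0.  0.1 0.1 0.  0.1 0.1 0.2 0.1 0.1 0.2]
blue (array([492., 273.]), 57) 19.9 0.0576 red (array([485.25862069, 258.48275862]), 58) 19.4 0.0812
[-171.2, -147.4, -123.1, -99.2, -75.2, -51.3, -27.2, -3.2, 44.9, 69.0, 93.0, 117.0, 140.8, 165.1]
side 14 axis [ 0.4849 -0.262 ] res mm [0.2 0.1 0.3 0.3 0.4 0.4 0.3 0.3 0.1 0.2 0.2 0.3 0.2 0.2]
blue (array([411.5, 380. ]), 120) 20.6 0.0569 red (array([416.67948718, 367.97435897]), 78) 20.8 0.0823
[-171.3, -147.6, -123.2, -99.3, -75.1, -51.1, -27.3, -3.3, 44.9, 68.7, 93.0, 116.8, 140.8, 164.9]
```

View pics/top1.png

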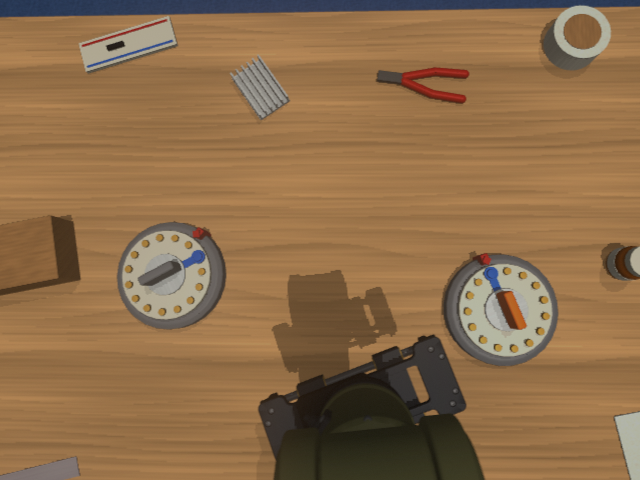

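The top view now shows the orange carousel's blue nozzle at (492,273), in line with its red gate at (485,258). The grey carousel looks unchanged, with its blue nozzle still at (198,257), and the arm is clear of both.

```bash
python3 -c "
from h import *
print(env.sign_off())"
```

```text
the job is handed in; nothing more can be done
None
```

I turned the orange-gripped carousel one click, and its blue nozzle now rests at the red gate (within about 1° by both cameras); the grey carousel was left untouched and the job is handed in.

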